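Set the meter beside the safety switch, then test and reset the switch

TASK

Set up the measuring place: without lifting it, slide the multimeter to the right-hand side of the grey safety-switch box, parallel to it, near ends level, with a gap of about 3 cm between the two. Then press the switch box's test button so that its lever drops, let go, and lift the lever back up. Leave the red breakout box where it stands and the meter in its new place.

Things in the scene. Friction and masses are not known exactly. Their poses are not given: they have to be found in the camera images.
- multimeter: Hand multimeter lying face up: 178 mm long (its x), 86 mm wide (its y; too wide to grip), body 34 mm high with a dial up to 44 mm, 0.36 kg. Origin at the centre of its underside; +x points to its display end, which lies away from the robot.
- switch_box: Grey console fixed to the table, 120 mm deep (x), 116 mm wide (y); its face slopes up 20 degrees from the front edge (35 mm high) to a flat back strip (70 mm high). Origin: centre of its underside; its near end (x = -60 mm) faces the robot, its right-hand side is y = -58 mm. Set in place, the meter's centre is at x = +29, y = -131 mm in this frame, axes parallel.
- test_button_top (a point): Centre of the top of the round white test button, 30 mm in diameter, left of the lever on the sloping face, 13 mm proud of it. Its z axis is the outward normal of the face; the button goes in along -z.
- test_button (a joint): Travel of the spring test button: 0 out, 0.006 m fully in (under 6 N); the lever trips at about 0.004.
- trip_lever_tip (a point): Middle of the end of the black paddle lever, 32 mm wide (y), 8 mm thick with a round 12 mm bar along its end, on the right half of the sloping face; its end is 40 mm from the hinge, which runs along the box's y, 8 mm below the face. Its z axis points from the hinge to the tip.
- trip_lever (a joint): Angle of the trip lever: +0.35 up (raised, toward the back of the box), -0.35 dropped (toward the front). It snaps to either end past 0; about 1 N at the tip moves it.
- breakout_box: Red upright breakout box, 68 x 73 x 134 mm, loose, standing to the left of the switch box. Origin at the centre of its underside.
Things that resemble listed ones, but are neither listed nor needed, are in the scene too. Leave any blue or turquoise look-alike of the breakout_box alone.

How it is judged:
On the way, in this order (a step that is already met when the one before it is completed fails the run):
1. the meter lies beside the switch box (gap 20 to 40 mm, near ends level within 12 mm, parallel within 5 degrees) and at rest, with the lever still up (y of multimeter in the frame of switch_box between -0.141 and -0.121 m and x of multimeter in the frame of switch_box between 0.017 and 0.041 m and angle between the x axis of multimeter and the x axis of switch_box, either way round below 0.09 rad and linear speed of multimeter below 0.01 m/s and value of joint trip_lever above 0.25 rad), for 0.2 s.
2. the test button is pressed in and the lever has dropped (value of joint test_button above 0.002 m and value of joint trip_lever below -0.25 rad), for 0.05 s.
3. the lever is back up and the button out (value of joint test_button below 0.001 m and value of joint trip_lever above 0.25 rad), for 0.2 s.
At the end, for the whole second after the job is handed in: The meter lies flat on the table on the right-hand side of the switch box with a gap of 30 mm +- 10 mm, near ends level within 12 mm, parallel within 5 degrees, at rest; the lever is up and the button out; the breakout box stands within 20 mm of where it was (all of step 3 and y of multimeter in the frame of switch_box between -0.141 and -0.121 m and x of multimeter in the frame of switch_box between 0.017 and 0.041 m and angle between the x axis of multimeter and the x axis of switch_box, either way round below 0.09 rad and linear speed of multimeter below 0.01 m/s and angle between each of multimeter, breakout_box's own z axis and vertical below 0.05 rad and height (world z) of multimeter below 0.01 m and distance of breakout_box from where it was at the start of the episode below 0.02 m); the robot touches nothing.
It fails at once if the meter is lifted off the table or tipped (height (world z) of multimeter above 0.03 m or angle between multimeter's own z axis and vertical above 0.3 rad).
It fails at once if the breakout box is shoved more than 20 mm or knocked over (distance of breakout_box from where it was at the start of the episode above 0.02 m or angle between breakout_box's own z axis and vertical above 0.3 rad).
It also fails if it takes over 61 s, if anything falls off the work surface, if the arm or the gripper's body presses on something with over 40 N, if the wrist force passes 120 N, or if a joint passes its speed limit or range.

ROBOT

A 6-joint arm with a two-finger parallel gripper is mounted at the origin on a cart in front of the work surface, level with it; the furniture and walls round the work are solid. World frame = base frame: x ahead of the robot, y to its left, z up, the work surface at z = 0. Lengths are in m, angles in rad, forces in N, time in s.
With the tool pointing down it reaches from about 0.4 to 0.825 m from the base axis. Payload 7 kg.
Tool frame: the origin (TCP) lies on the centre line of the jaws, within the pads' length; the fingertips stand 22 mm ahead of it and the grasp point (between the pads) lies 3 mm ahead of it; z points along the fingers, y is the line along which they close (so a half turn about z gives the same grasp; the last joint's range is limited). The gripper opens to 88 mm and grips with 3 to 60 N. Pads are 19 mm wide; open, the fingers measure 130 mm over their backs; the gripper's body (78 mm by 193 mm) begins 47 mm behind the grasp point.
Start: joints at [-1.042, 0.359, 0.012, 0, -1.224, -0.288], TCP at [0.161, -0.656, 0.249] pointing down, gripper open.
Joint ranges: [-3.07, 3.07], [-1.43, 2.12], [-1.02, 1.25], [-3.03, 1.67], [-3.05, -0], [-3.03, 3.03]. Speed limits (rad/s): [2.39, 2.39, 3.01, 3.14, 3.14, 3.14].

INTERFACE

Orientations are given as [roll, pitch, yaw] about the fixed x, y, z axes, in that order (R = Rz(yaw) Ry(pitch) Rx(roll)).
In Python, from station import arm gives the robot as it stands.
- The arm moves only by the tool arm_command, never from a script. Its argument "series" is one flat list of numbers, 7 for each row, row after row: the turn, a rotation vector about the tool's x, y, z each as a share of 90 degrees, from -1 to 1, then the shift along the tool's x, y, z each as a share of 0.1 m, from -1 to 1, then the opening, from 0 (shut) to 1 (fully open). A call has 1 to 8 rows; each row is the pose to reach, as a shift and turn from the pose commanded when the call began, along the tool's axes at that moment; what a row does not reach only later rows make up. A row lasts 1/8 s, in which the tool goes at most 62.5 mm and 10.7 degrees, less where a joint would pass 70% of its speed; a pose out of reach is approached as far as the arm can. A call with a number of a shift or a turn outside -1 to 1 is refused whole. A call with a gripper value outside its range is refused whole. The fingers move at their own pace and stop on an object; "force" is the grip in N (left out, the last holds). Time passes only in rows, so rows that repeat a pose let the fingers close. It gives the time, the measured TCP pose, the force, the opening and the grip force at its end, in the units of the state.
- arm.get_state(): the state, without advancing time (a new reading comes with each control period).
- arm.grab_frame(name): name is "side" or "top" or "wrist"; returns the picture (420x560x3 uint8, blue, green, red); there is no depth.
- arm.camera_model(name): a dict with "fovy" (degrees; the focal length in pixels is half the picture's height over the tangent of half this angle, whatever the lens; pixels are square), "cx", "cy" (the principal point, pixels), "pose" (4x4, takes a point from camera to world coordinates). Camera axes: x right, y down, z forward; pixel columns grow to the right and rows downward; lengths in m; the calibration is good to about 2 mm. The wrist camera is an equidistant fisheye: a pixel r from the principal point sees the ray r / f radians off the axis. A picture is of the moment at which its call begins: read the wrist's pose just before it. camera_model takes no time and is no camera call; for the wrist camera it gives the pose at the moment of the call.
- arm.job_done(): hands the job in; it is judged then, once.
The state is a dict: "t": time; "q": joint angles; "qd": joint speeds; "joint_efforts": joint torques, N m; "eef_pos": TCP position; "ee_rot": TCP orientation; "force": force on the tool from outside, world axes, zero at the start; "moment": the same for the moment, N m; "width": finger opening in m; "gripper_force": force on a finger pad.
Only numpy, scipy, OpenCV 4.12 (cv2) and the standard library are available. Lean on these libraries where they do the work, as an engineer would, in place of code of your own. Each camera call takes 0.05 s, during which the arm holds its last target. There are 200 camera calls.

## Working session

There is one attempt and no reset: what is moved stays moved. The work goes in short steps, Python scripts to look and compute and a tool call to move; the robot and the scene stay as the last step left them, time stands still between calls to the robot, and variables do not carry over. Pictures are saved under pics/ and viewed, at most 10 in all, crops included, and the job is handed in when it is done.

Besides the shell and the picture viewer there is one more tool, called after "Request:" by a JSON object that holds its "op" and its "data", one argument or row to a line. arm_command: Moves the arm, as the interface text tells. Its arguments: {"type":"object","properties":{"series":{"type":"array"},"force":{"type":"number"}},"required":["series"]}

```bash
mkdir -p pics; python3 - <<'E'
from station import arm
import cv2,numpy as np
for n in("side","top"):
    m=arm.camera_model(n);print(n,m["fovy"],m["cx"],m["cy"],np.round(m["pose"],4).tolist())
    cv2.imwrite(f"pics/{n}0.png",arm.grab_frame(n))
s=arm.get_state();print(s["t"],s["eef_pos"],s["ee_rot"],s["width"])
E
```

```text
side 51.63344451022487 271.992989741239 204.9704004574046 [[-0.9958, -0.0229, 0.0886, 0.5461], [-0.0897, 0.4379, -0.8945, 1.0048], [-0.0183, -0.8987, -0.4381, 0.5125], [0.0, 0.0, 0.0, 1.0]]
top 57.710694245797214 283.1613880439263 212.29562126837448 [[-0.0285, -0.9836, 0.1783, 0.4892], [-0.9994, 0.0247, -0.0234, 0.1204], [0.0186, -0.1789, -0.9837, 0.9782], [0.0, 0.0, 0.0, 1.0]]
0.1 [ 0.16085692 -0.65513317  0.24769685] [ 3.14008054e+00 -1.43816056e-04 -2.90093716e+00] 0.08756798401166209
```

View pics/side0.png

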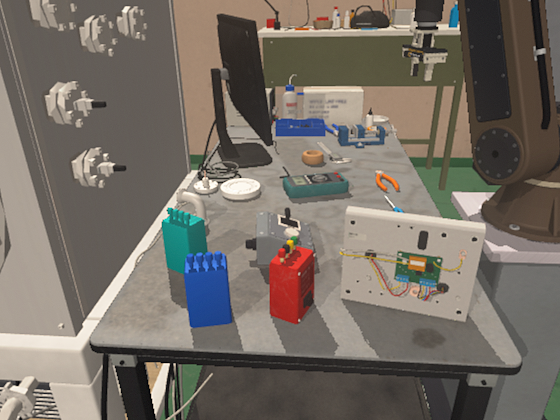

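View pics/top0.png

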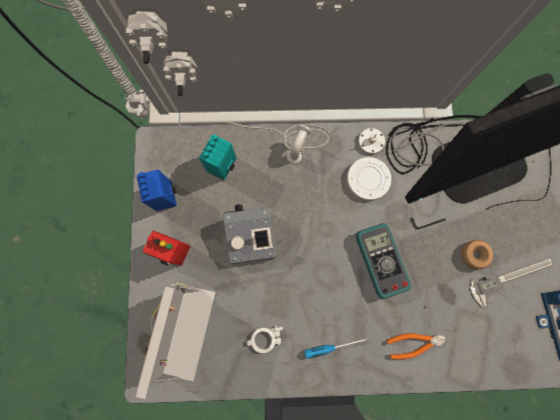

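The top view shows the switch box at about (250,235), the meter at (384,261), and the red box at (167,248). I'll enlarge these next.

```bash
python3 - <<'E'
import cv2,numpy as np
t=cv2.imread("pics/top0.png");s=cv2.imread("pics/side0.png")
a=cv2.resize(t[190:310,215:415],None,fx=4,fy=4,interpolation=3)   # 800x480
b=cv2.resize(s[160:310,160:360],None,fx=4,fy=4,interpolation=3)
cv2.imwrite("pics/ta.png",a);cv2.imwrite("pics/sa.png",b)
E
```

```text
(no output)
```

View pics/ta.png

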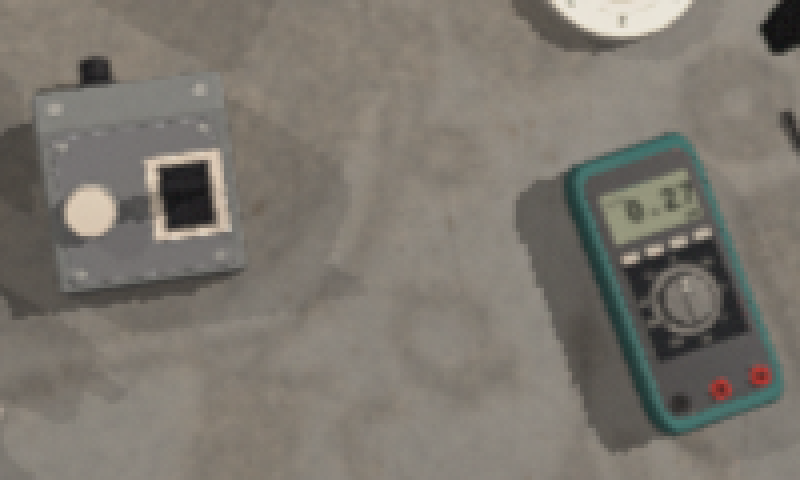

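View pics/sa.png

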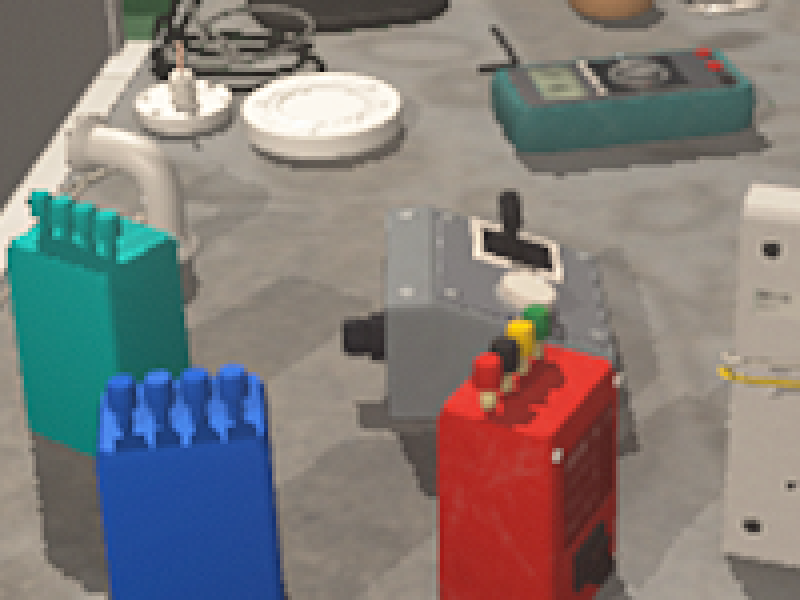

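The crops give clear matching points: the box's corners and screws, its button at (90,211) top and (525,290) side, and the meter's jacks, dial and edges. Next I'll triangulate these and fit the poses.

```bash
cat > h.py <<'E'
import numpy as np
from scipy.optimize import least_squares
from station import arm
C={n:arm.camera_model(n) for n in("side","top")}
OFF={"top":(215,190),"side":(160,160)}
def full(n,p): return np.array(OFF[n])+(np.array(p)+.5)/4-.5
def proj(n,X):
    m=C[n];P=m["pose"];X=np.atleast_2d(X)
    c=(X-P[:3,3])@P[:3,:3];f=210/np.tan(np.radians(m["fovy"]/2))
    return c[:,:2]/c[:,2:]*f+[m["cx"],m["cy"]]
def tri(pt,ps):
    r=least_squares(lambda X:np.r_[(proj("top",X)[0]-pt),(proj("side",X)[0]-ps)],[.6,0,.05])
    return r.x,np.abs(r.fun).max()
def onz(n,p,z):
    m=C[n];P=m["pose"];f=210/np.tan(np.radians(m["fovy"]/2))
    d=P[:3,:3]@np.array([(p[0]-m["cx"])/f,(p[1]-m["cy"])/f,1]);return P[:3,3]+d*(z-P[2,3])/d[2]
def place(q,L):
    c,s=np.cos(q[2]),np.sin(q[2]);L=np.atleast_2d(L)
    return np.c_[q[0]+c*L[:,0]-s*L[:,1],q[1]+s*L[:,0]+c*L[:,1],L[:,2]]
E
python3 - <<'E'
from h import *
for k,a,b in [("scrBL",(55,110),(407,292)),("scrBR",(200,89),(406,214)),("btn",(90,211),(525,290)),("scrFL",(80,276),(597,335)),("scrFR",(221,255),(583,258)),
  ("jackM",(721,390),(712,71)),("jackR",(760,376),(704,53)),("dial",(687,300),(641,70)),("levertip",(185,172),(510,195))]:
    x,e=tri(full("top",a),full("side",b));print(k,np.round(x,4),round(e,2))
obs=[("top",(36,93),(60,58,70)),("top",(219,74),(60,-58,70)),("top",(60,291),(-60,58,35)),("top",(243,268),(-60,-58,35)),
("side",(388,298),(60,58,70)),("side",(390,208),(60,-58,70))]
def res(q): return np.concatenate([proj(n,place(q,np.array(L)/1e3))[0]-full(n,p) for n,p,L in obs])
r=least_squares(res,[.55,.1,0]);print("box",r.x,np.round(r.fun.reshape(-1,2),1).tolist());B=r.x
# meter from top edges at z=.034 : front/back/right edges midpoints
R=[onz("top",full("top",p),.03) for p in[(697,165),(776,360)]]
F=[onz("top",full("top",p),.03) for p in[(690,430),(765,402)]]
K=[onz("top",full("top",p),.03) for p in[(590,158),(665,135)]]
print("edges R,F,K",np.round(R+F+K,4).tolist())
d=R[0]-R[1];yaw=np.arctan2(d[1],d[0]);u=np.array([np.cos(yaw),np.sin(yaw)]);v=np.array([-u[1],u[0]])
xf=np.mean([p[:2]@u for p in F]);xk=np.mean([p[:2]@u for p in K]);yr=np.mean([p[:2]@v for p in R])
print("meter len",xk-xf,"yaw",yaw,"c",u*(xf+xk)/2+v*(yr+.043))
print("target",place(B,[.029,-.131,0]),"btn model",B)
red=[(161,247)]
E
```

```text
scrBL [0.6457 0.2312 0.0696] 0.11
scrBR [0.6562 0.1437 0.0697] 0.05
btn [0.5854 0.2114 0.0615] 0.32
scrFL [0.5476 0.2199 0.0405] 0.15
scrFR [0.5573 0.1336 0.0393] 0.18
jackM [ 0.4686 -0.1711  0.0303] 0.52
jackR [ 0.4753 -0.1941  0.0351] 0.05
dial [ 0.5221 -0.1519  0.0381] 0.19
levertip [0.6001 0.1529 0.0882] 1.38
box [0.60174568 0.18164186 0.09551024] [[-1.0, 0.1], [0.9, -0.9], [-0.4, 1.0], [0.9, 0.9], [-0.9, 1.6], [0.0, -1.5]]
edges R,F,K [[0.6068, -0.1671, 0.03], [0.4847, -0.2066, 0.03], [0.4442, -0.1501, 0.03], [0.4596, -0.1976, 0.03], [0.613, -0.0998, 0.03], [0.6264, -0.1483, 0.03]]
meter len 0.17503150489167763 yaw 0.3123611195225397 c [ 0.53461418 -0.14527532]
target [[0.64310634 0.0540045  0.        ]] btn model [0.60174568 0.18164186 0.09551024]
```

```bash
cat >> h.py <<'E'
from scipy.spatial.transform import Rotation as Rn
def go(pos,yaw=None,rot=None,st=None):
    "shift (x100mm) and turn (x90deg) in tool axes from the present pose"
    st=st or arm.get_state();R0=Rn.from_euler("xyz",st["ee_rot"])
    Rt=rot if rot is not None else (Rn.from_euler("xyz",[np.pi,0,yaw]) if yaw is not None else R0)
    print("turn",np.round((R0.inv()*Rt).as_rotvec()/(np.pi/2),3),"shift",np.round(R0.inv().apply(np.array(pos)-st["eef_pos"])/.1,3))
def show():
    s=arm.get_state();print({k:np.round(s[k],4).tolist() for k in("t","eef_pos","ee_rot","force","width","gripper_force","q")})
E
python3 - <<'E'
from h import *
print(tri([408,200],[270,158]))
for p in[(297,155),(307,125),(370,198),(365,340),(440,340)]: print(p,onz("top",p,0.0),onz("top",p,.07))
go([.522,-.152,.2])
E
```

```text
(array([ 0.67305431, -0.20630149,  0.07481402]), np.float64(1.3119615892433103))
(297, 155) [0.82184904 0.05554609 0.        ] [0.79804643 0.06018656 0.07      ]
(307, 125) [0.90664894 0.02527857 0.        ] [0.8767778  0.03208507 0.07      ]
(370, 198) [ 0.69908806 -0.13303649  0.        ] [ 0.68407058 -0.11490051  0.07      ]
(365, 340) [ 0.34114405 -0.09572946  0.        ] [ 0.35174207 -0.08026328  0.07      ]
(440, 340) [ 3.35325443e-01 -2.82191896e-01 -1.11022302e-16] [ 0.34633986 -0.25338193  0.07      ]
turn [0. 0. 0.] shift [-4.707  4.025  0.482]
```

Request:
{"op": "arm_command", "data": {
  "series": [0,0,0.1,-0.5,0.45,0,1,0,0,0.2,-0.9,0.8,0,1,0,0,0.2,-0.9,0.8,0,1]
}}

```text
t: 0.48
eef_pos: [0.231, -0.5538, 0.2489]
ee_rot: [3.141, 0.001, 3.069]
force: [-0.8, -0.3, 0.9]
width: 0.0876
gripper_force: 0.0
```

```bash
python3 -c "
from h import *
show();go([.50,-.16,.24],-1.27)"
```

```text
{'t': 0.475, 'eef_pos': [0.231, -0.5538, 0.2489], 'ee_rot': [3.1413, 0.0006, 3.0691], 'force': [-0.8344, -0.2822, 0.8982], 'width': 0.0876, 'gripper_force': 0.0, 'q': [-0.8506, 0.2362, -0.1593, -0.0007, -1.1751, -0.7925]}
turn [-0.     0.    -1.238] shift [-2.397  4.122  0.092]
```

Request:
{"op": "arm_command", "data": {
  "series": [0,0,-0.12,-0.3,0.5,0,1,0,0,-0.24,-0.58,1,0,1,0,0,-0.36,-0.58,1,0,1,0,0,-0.48,-0.58,1,0,1]
}}

```text
t: 0.98
eef_pos: [0.2948, -0.4606, 0.2486]
ee_rot: [3.142, -0.0, -2.456]
force: [0.6, -1.5, -0.9]
width: 0.0874
gripper_force: 0.0
```

```bash
python3 -c "
from h import *
show();go([.50,-.16,.24],-1.27)"
```

```text
{'t': 0.975, 'eef_pos': [0.2948, -0.4606, 0.2486], 'ee_rot': [3.1415, -0.0001, -2.4561], 'force': [0.5618, -1.464, -0.9483], 'width': 0.0874, 'gripper_force': 0.0, 'q': [-0.643, 0.1483, -0.272, 0.0001, -1.1505, -0.2423]}
turn [ 0.    -0.    -0.755] shift [-3.491  1.028  0.086]
```

Request:
{"op": "arm_command", "data": {
  "series": [0,0,-0.1,-0.5,0.15,0,1,0,0,-0.2,-1,0.3,0,1,0,0,-0.3,-1,0.3,0,1]
}}

```text
t: 1.35
eef_pos: [0.3551, -0.3732, 0.2486]
ee_rot: [-3.141, 0.0, -1.984]
force: [-0.4, -0.5, -0.3]
width: 0.0878
gripper_force: 0.0
```

```bash
python3 -c "
from h import *
go([.50,-.16,.24],-1.27)"
```

```text
turn [-0.     0.    -0.455] shift [-2.535 -0.471  0.087]
```

Request:
{"op": "arm_command", "data": {
  "series": [0,0,-0.1,-0.5,-0.1,0,1,0,0,-0.2,-1,-0.2,0,1,0,0,-0.3,-1,-0.2,0,1]
}}

```text
t: 1.72
eef_pos: [0.4145, -0.2902, 0.2484]
ee_rot: [-3.142, 0.0, -1.513]
force: [0.7, 0.6, 0.3]
width: 0.0877
gripper_force: 0.0
```

```bash
python3 -c "
from h import *
go([.50,-.16,.24],-1.27)"
```

```text
turn [-0.     0.    -0.155] shift [-1.251 -0.929  0.085]
```

Request:
{"op": "arm_command", "data": {
  "series": [0,0,-0.08,-0.5,-0.5,0,1,0,0,-0.155,-1,-0.93,0,1,0,0,-0.155,-1,-0.93,0,1,0,0,-0.155,-1,-0.93,0,1]
}}

```text
t: 2.22
eef_pos: [0.5012, -0.1873, 0.2481]
ee_rot: [3.141, 0.0, -1.278]
force: [-0.2, 1.1, 0.1]
width: 0.0875
gripper_force: 0.0
```

```bash
python3 - <<'E'
from h import *
import cv2
m=arm.camera_model("wrist");np.save("w1.npy",m["pose"]);print(m["fovy"],m["cx"],m["cy"],np.round(m["pose"],3).tolist())
im=arm.grab_frame("wrist");cv2.imwrite("pics/w1.png",im)
cv2.imwrite("pics/w1b.png",cv2.resize(im,None,fx=1.42,fy=1.42,interpolation=3))
show()
E
```

```text
65.70646984690485 281.5882847250339 207.79081848885326 [[-0.958, -0.273, -0.09, 0.524], [-0.288, 0.911, 0.296, -0.269], [0.002, 0.309, -0.951, 0.385], [0.0, 0.0, 0.0, 1.0]]
{'t': 2.275, 'eef_pos': [0.5006, -0.1879, 0.2482], 'ee_rot': [3.1406, 0.0003, -1.2789], 'force': [-1.0471, 0.4177, -0.3774], 'width': 0.0874, 'gripper_force': 0.0, 'q': [0.0078, 0.1286, -0.2965, 0.0, -1.1467, 0.2841]}
```

View pics/w1b.png

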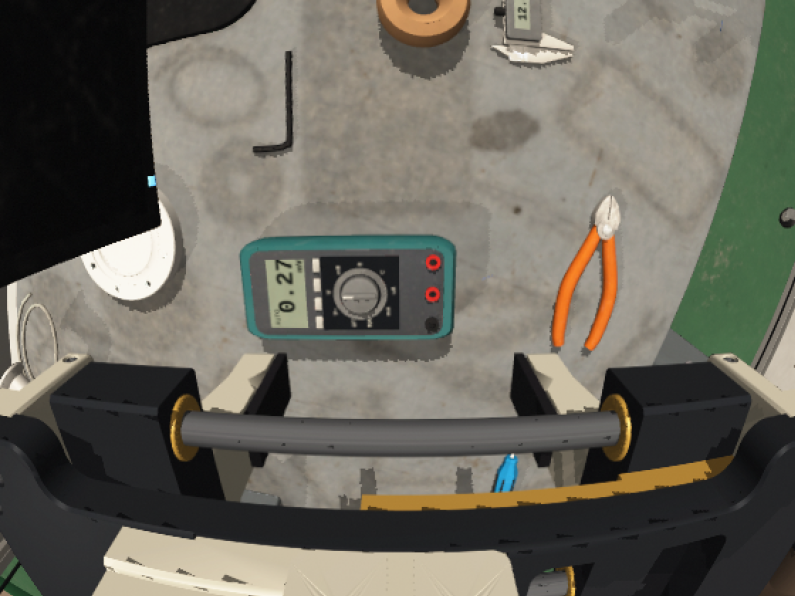

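```bash
cat >> h.py <<'E'
W=arm.camera_model("wrist");FW=210/np.tan(np.radians(W["fovy"]/2))
def wray(p,P):
    d=np.array([p[0]-W["cx"],p[1]-W["cy"]])/FW;t=np.hypot(*d)
    return P[:3,:3]@np.r_[d/t*np.sin(t),np.cos(t)]
def won(p,P,z):
    d=wray(p,P);return P[:3,3]+d*(z-P[2,3])/d[2]
E
python3 - <<'E'
from h import *
P=np.load("w1.npy");k=lambda x,y:((x+.5)/1.42-.5,(y+.5)/1.42-.5)
for s in[(218,15),(222,130),(247,15),(270,158)]: print(s,tri([408,200],s))
# wrist ray vs top ray for the monitor corner
d1=wray(k(159,222),P);o1=P[:3,3];T=C["top"]["pose"][:3,3];d2=onz("top",[408,200],0)-T
a=np.linalg.lstsq(np.c_[d1,-d2],T-o1,rcond=None)[0];print("corner",o1+a[0]*d1,T+a[1]*d2)
def tw(pw,pt):
    d1=wray(k(*pw),P);d2=onz("top",full("top",pt),0)-T
    a=np.linalg.lstsq(np.c_[d1,-d2],T-o1,rcond=None)[0];return np.round((o1+a[0]*d1+T+a[1]*d2)/2,4)
print("dial",tw((360,294),(687,300)),"jackM",tw((433,294),(721,390)),"jackR",tw((433,262),(760,376)))
for n,p,z in[("dial",(360,294),.044),("lcd far R",(265,262),.034),("jackR",(433,262),.034),("jackM",(433,294),.034),("jackL",(433,325),.034),
 ("R1",(275,237),.034),("R2",(425,236),.034),("N1",(455,260),.034),("N2",(453,315),.034),("L1",(275,340),.034),("L2",(425,337),.034),("F1",(241,262),.034),("F2",(248,320),.034)]:
    print(n,np.round(won(k(*p),P,z),4))
E
```

```text
(218, 15) (array([ 0.65007078, -0.07271233,  0.44289992]), np.float64(51.56003163768145))
(222, 130) (array([ 0.71706484, -0.1800266 ,  0.1476748 ]), np.float64(29.84728255131003))
(247, 15) (array([ 0.62746027, -0.06944345,  0.45372883]), np.float64(32.15528955599143))
(270, 158) (array([ 0.67305431, -0.20630149,  0.07481402]), np.float64(1.3119615892433103))
corner [ 0.66171152 -0.1883717   0.11614822] [ 0.66684977 -0.19073423  0.11806388]
dial [ 0.5223 -0.1525  0.0363] jackM [ 0.4671 -0.1692  0.0366] jackR [ 0.4749 -0.1939  0.036 ]
dial [ 0.5221 -0.1551  0.044 ]
lcd far R [ 0.6032 -0.1557  0.034 ]
jackR [ 0.4742 -0.1936  0.034 ]
jackM [ 0.4661 -0.1685  0.034 ]
jackL [ 0.4578 -0.1432  0.034 ]
R1 [ 0.5996 -0.1779  0.034 ]
R2 [ 0.4864 -0.2115  0.034 ]
N1 [ 0.4581 -0.2002  0.034 ]
N2 [ 0.4448 -0.1561  0.034 ]
L1 [ 0.5812 -0.0912  0.034 ]
L2 [ 0.4608 -0.1311  0.034 ]
F1 [ 0.6232 -0.15    0.034 ]
F2 [ 0.6078 -0.102   0.034 ]
```

```bash
python3 -c "
from h import *
go([.522,-.153,.0585],-1.26)"
```

```text
turn [ 0.001  0.    -0.012] shift [-0.272 -0.307  1.897]
```

Request:
{"op": "arm_command", "data": {
  "series": [0,0,-0.01,-0.27,-0.3,0.5,1,0,0,-0.01,-0.27,-0.3,1,1,0,0,-0.01,-0.27,-0.3,1,1]
}}

```text
t: 2.65
eef_pos: [0.5186, -0.154, 0.1455]
ee_rot: [3.134, 0.002, -1.265]
force: [-0.5, 0.0, 0.1]
width: 0.0878
gripper_force: 0.0
```

Request:
{"op": "arm_command", "data": {
  "series": [0,0,0,0,0,0.4,1,0,0,0,0,0,0.7,1,0,0,0,0,0,0.7,1]
}}

```text
t: 3.02
eef_pos: [0.5212, -0.1542, 0.0789]
ee_rot: [3.14, 0.0, -1.265]
force: [0.3, -0.3, 0.3]
width: 0.0873
gripper_force: 0.0
```

```bash
python3 - <<'E'
from h import *
import cv2
show();go([.522,-.153,.0585],-1.26)
P=arm.camera_model("wrist")["pose"];np.save("w2.npy",P)
im=arm.grab_frame("wrist");cv2.imwrite("pics/w2.png",cv2.resize(im,None,fx=1.42,fy=1.42,interpolation=3))
E
```

```text
{'t': 3.025, 'eef_pos': [0.5212, -0.1542, 0.0789], 'ee_rot': [3.1397, 0.0002, -1.2646], 'force': [0.2501, -0.3015, 0.2879], 'width': 0.0873, 'gripper_force': 0.0, 'q': [0.0732, 0.3193, -0.4886, 0.0004, -0.7649, 0.2327]}
turn [ 0.001  0.    -0.003] shift [-0.009 -0.011  0.204]
```

View pics/w2.png

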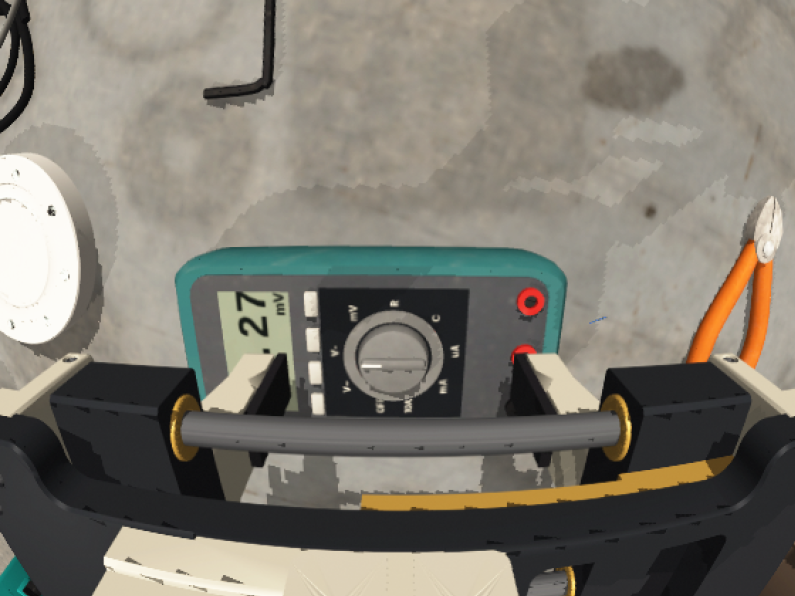

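```bash
python3 - <<'E'
from h import *
P=np.load("w2.npy");k=lambda x,y:((x+.5)/1.42-.5,(y+.5)/1.42-.5)
for n,p,z in [("ring",(393,358),.036),("knob",(393,355),.044),("R",(250,250),.034),("R",(500,250),.034),("F",(180,300),.03),("N",(565,300),.03),("kl",(358,355),.042),("kr",(428,355),.042)]: print(n,won(k(*p),P,z))
E
```

```text
ring [ 0.52204866 -0.15192256  0.036     ]
knob [ 0.52350286 -0.15695592  0.044     ]
R [ 0.59309112 -0.17953012  0.034     ]
R [ 0.49433788 -0.21016762  0.034     ]
F [ 0.62288344 -0.14562836  0.03      ]
N [ 0.45653393 -0.1979564   0.03      ]
kl [ 0.53714942 -0.15160146  0.042     ]
kr [ 0.50933772 -0.1603706   0.042     ]
```

Request:
{"op": "arm_command", "data": {
  "series": [0,0,0,0,-0.01,0.1,1,0,0,0,0,-0.01,0.2,1,0,0,0,0,-0.01,0.2,0.4,0,0,0,0,-0.01,0.2,0,0,0,0,0,-0.01,0.2,0,0,0,0,0,-0.01,0.2,0,0,0,0,0,-0.01,0.2,0,0,0,0,0,-0.01,0.2,0],
  "force": 15
}}

```text
t: 4.08
eef_pos: [0.5231, -0.1528, 0.0593]
ee_rot: [-3.141, -0.0, -1.263]
force: [-1.1, 0.2, 7.3]
width: 0.0493
gripper_force: 18.7
```

```bash
python3 - <<'E'
from h import *
show()
a=np.array([np.cos(.31),np.sin(.31)]);s=arm.get_state()
B=[.6017,.1816,.105];b=np.array([np.cos(B[2]),np.sin(B[2])])
t=place(B,[.029-.0143,-.131,0])[0];print("dial target",t)
go([t[0],t[1],s["eef_pos"][2]],s["ee_rot"][2]-.205)
E
```

```text
{'t': 4.075, 'eef_pos': [0.5231, -0.1528, 0.0593], 'ee_rot': [-3.1409, -0.0003, -1.2633], 'force': [-1.1211, 0.2326, 7.2931], 'width': 0.0493, 'gripper_force': 18.724, 'q': [0.0755, 0.3474, -0.5056, 0.0003, -0.7171, 0.2318]}
dial target [0.63004878 0.05286214 0.        ]
turn [-0.    -0.     0.131] shift [-1.637e+00 -1.642e+00  1.000e-03]
```

Request:
{"op": "arm_command", "data": {
  "series": [0,0,0,0,0,-0.005,0,0,0,0.01,-0.1,-0.1,-0.005,0,0,0,0.02,-0.25,-0.25,-0.005,0,0,0,0.03,-0.4,-0.4,-0.005,0,0,0,0.04,-0.55,-0.55,-0.005,0,0,0,0.05,-0.7,-0.7,-0.005,0,0,0,0.06,-0.8,-0.8,-0.005,0,0,0,0.07,-0.85,-0.85,-0.005,0]
}}

```text
t: 5.08
eef_pos: [0.5759, -0.0473, 0.0594]
ee_rot: [3.137, -0.001, -1.375]
force: [-8.7, -9.3, 13.2]
width: 0.0496
gripper_force: 24.2
```

```bash
python3 - <<'E'
from h import *
import cv2
show();go([.630,.0529,.0593],-1.4683)
P=arm.camera_model("wrist")["pose"];np.save("w3.npy",P)
im=arm.grab_frame("wrist");cv2.imwrite("pics/w3.png",cv2.resize(im,None,fx=1.42,fy=1.42,interpolation=3))
E
```

```text
{'t': 5.075, 'eef_pos': [0.5759, -0.0473, 0.0594], 'ee_rot': [3.1367, -0.0012, -1.3746], 'force': [-8.7366, -9.3311, 13.1762], 'width': 0.0496, 'gripper_force': 24.2218, 'q': [0.257, 0.3932, -0.4276, 0.0013, -0.7549, -0.0617]}
turn [ 0.003 -0.001  0.06 ] shift [-0.877 -0.726 -0.004]
```

View pics/w3.png

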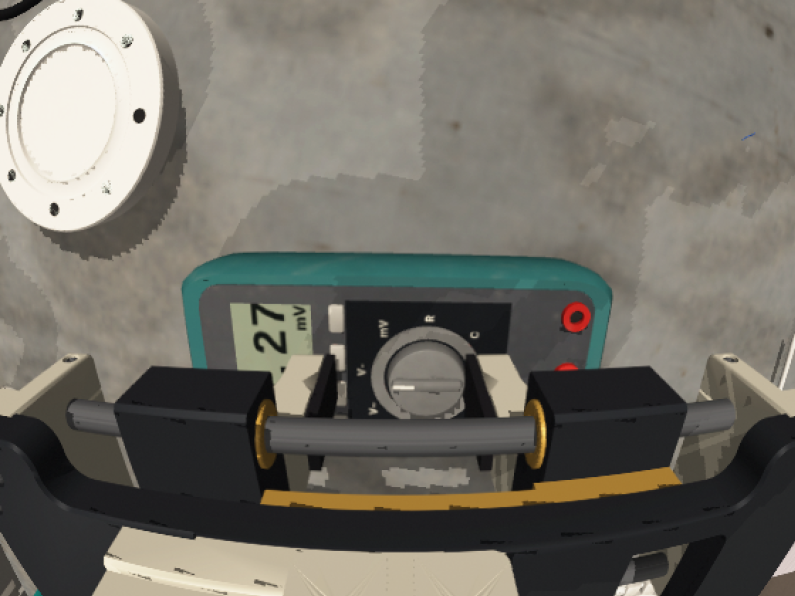

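Request:
{"op": "arm_command", "data": {
  "series": [0,0,0.01,-0.1,-0.08,0,0,0,0,0.02,-0.25,-0.2,0,0,0,0,0.03,-0.4,-0.33,0,0,0,0,0.04,-0.55,-0.46,0,0,0,0,0.05,-0.7,-0.58,0,0,0,0,0.06,-0.8,-0.67,0,0,0,0,0.06,-0.86,-0.72,0,0,0,0,0.06,-0.86,-0.72,0,0]
}}

```text
t: 6.12
eef_pos: [0.6304, 0.0512, 0.0594]
ee_rot: [3.138, -0.002, -1.468]
force: [-3.9, -4.3, 10.1]
width: 0.0494
gripper_force: 20.8
```

```bash
python3 - <<'E'
from h import *
import cv2
show();go([.630,.0529,.0593],-1.4683)
im=arm.grab_frame("top")
cv2.imwrite("pics/t4.png",cv2.resize(im[180:305,215:375],None,fx=5,fy=4.8,interpolation=3)) 
cv2.imwrite("pics/t4.png",cv2.resize(im[180:300,220:380],None,fx=5,fy=5,interpolation=3))
E
```

```text
{'t': 6.125, 'eef_pos': [0.6304, 0.0512, 0.0594], 'ee_rot': [3.1383, -0.0015, -1.4683], 'force': [-3.9198, -4.3463, 10.12], 'width': 0.0494, 'gripper_force': 20.7921, 'q': [0.3895, 0.4646, -0.3011, 0.0008, -0.8087, -0.2875]}
turn [ 0.002 -0.001  0.   ] shift [-0.017  0.002  0.001]
```

View pics/t4.png

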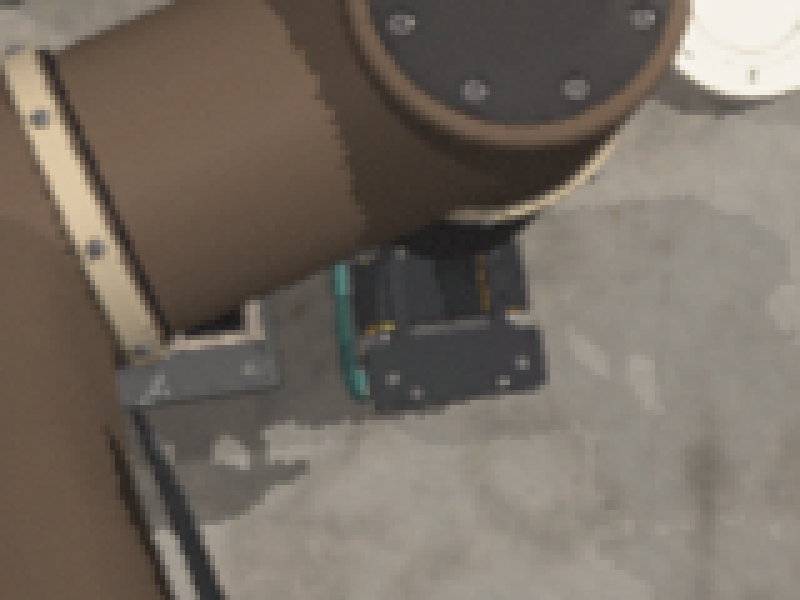

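Request:
{"op": "arm_command", "data": {
  "series": [0,0,0,0,0,0,0.7,0,0,0,0,0,0,0.7,0,0,0,0,0,-0.1,0.7,0,0,0,0,0,-0.5,0.7,0,0,0,0.4,0,-1,0.7,0,0,0,0.8,0,-1,0.7,0,0,0,0.8,0,-1,0.7]
}}

```text
t: 7.05
eef_pos: [0.64, -0.0294, 0.1597]
ee_rot: [-3.141, 0.0, -1.47]
force: [-0.5, -0.4, -0.4]
width: 0.0613
gripper_force: 0.0
```

Request:
{"op": "arm_command", "data": {
  "series": [0,0,0,0.1,0,-0.5,0.7,0,0,0,0.2,0,-0.9,0.7,0,0,0,0.2,0,-0.9,0.7,0,0,0,0.2,0,-0.9,0.7]
}}

```text
t: 7.55
eef_pos: [0.6416, -0.0465, 0.2483]
ee_rot: [3.14, 0.0, -1.468]
force: [-0.3, 0.2, 0.2]
width: 0.0612
gripper_force: 0.0
```

```bash
python3 - <<'E'
from h import *
import cv2
show()
P=arm.camera_model("wrist")["pose"];np.save("w5.npy",P)
im=arm.grab_frame("wrist");cv2.imwrite("pics/w5.png",cv2.resize(im,None,fx=1.42,fy=1.42,interpolation=3))
E
```

```text
{'t': 7.55, 'eef_pos': [0.6416, -0.0465, 0.2483], 'ee_rot': [3.1403, 0.0005, -1.4675], 'force': [-0.3447, 0.2181, 0.1621], 'width': 0.0612, 'gripper_force': 0.0, 'q': [0.23, 0.308, -0.0621, -0.0006, -1.2019, -0.1265]}
```

View pics/w5.png

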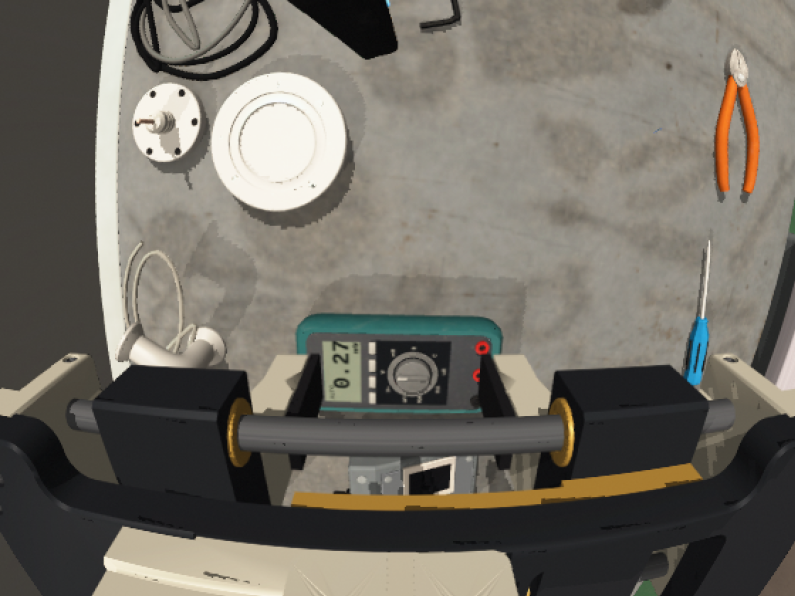

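```bash
python3 - <<'E'
from h import *
P=np.load("w5.npy");k=lambda x,y:((x+.5)/1.42-.5,(y+.5)/1.42-.5)
B=[.6017,.1816,.105]
def loc(X):
    c,s=np.cos(B[2]),np.sin(B[2]);d=X[:2]-np.array(B[:2]);return np.round([c*d[0]+s*d[1],-s*d[0]+c*d[1]],4)
for n,p,z in [("jR",(482,348),.036),("jM",(480,376),.036),("dial",(411,377),.038),("F",(297,345),.032),("N",(501,345),.032),("R",(330,318),.034),("R",(480,320),.034),("L",(335,414),.034),("L",(460,414),.034),("boxR back",(362,487),.07)]:
    X=won(k(*p),P,z);print(n,np.round(X,4),"in box",loc(X))
E
```

```text
jR [0.5639 0.0207 0.036 ] in box [-0.0544 -0.156 ]
jM [0.5611 0.0472 0.036 ] in box [-0.0545 -0.1294]
dial [0.6205 0.0524 0.038 ] in box [ 0.0051 -0.1305]
F [0.7197 0.0359 0.032 ] in box [ 0.102  -0.1573]
N [0.5469 0.0183 0.032 ] in box [-0.0716 -0.1567]
R [0.6921 0.0074 0.034 ] in box [ 0.0717 -0.1827]
R [ 0.5693 -0.0033  0.034 ] in box [-0.0516 -0.1805]
L [0.6838 0.0999 0.034 ] in box [ 0.0731 -0.0899]
L [0.5718 0.0884 0.034 ] in box [-0.0395 -0.0896]
boxR back [0.6537 0.1527 0.07  ] in box [ 0.0487 -0.0341]
```

```bash
python3 -c "
from h import *
go([.6304,.0512,.0594],-1.4683)"
```

```text
turn [0.001 0.    0.001] shift [-0.983  0.005  1.883]
```

Request:
{"op": "arm_command", "data": {
  "series": [0,0,0,-0.4,0,0.3,0.7,0,0,0,-0.8,0,0.7,0.7,0,0,0,-0.98,0.01,1,0.7,0,0,0,-0.98,0.01,1,0.7]
}}

```text
t: 8.1
eef_pos: [0.6286, 0.0513, 0.1451]
ee_rot: [3.134, -0.001, -1.465]
force: [0.2, -0.5, 0.4]
width: 0.0618
gripper_force: 0.0
```

Request:
{"op": "arm_command", "data": {
  "series": [0,0,0,0,0,0.4,0.7,0,0,0,0,0,0.7,0.7,0,0,0,0,0,0.88,0.7,0,0,0,0,0,0.88,0.7,0,0,0,0,0,0.88,0,0,0,0,0,0,0.88,0,0,0,0,0,0,0.88,0,0,0,0,0,0,0.88,0],
  "force": 12
}}

```text
t: 9.1
eef_pos: [0.6295, 0.0499, 0.0619]
ee_rot: [3.139, -0.0, -1.468]
force: [-7.1, -0.0, 6.4]
width: 0.0293
gripper_force: 12.0
```

```bash
python3 -c "
from h import *
show();s=arm.get_state();b=np.array([np.cos(.105),np.sin(.105),0]);p=s['eef_pos']+.0125*b+.002*np.array([-.105,.995,0]);print(p)
go(p,s['ee_rot'][2])"
```

```text
{'t': 9.1, 'eef_pos': [0.6295, 0.0499, 0.0619], 'ee_rot': [3.1391, -0.0004, -1.4677], 'force': [-7.1031, -0.0355, 6.3777], 'width': 0.0293, 'gripper_force': 12.004, 'q': [0.3875, 0.4599, -0.3015, -0.0005, -0.8119, -0.2841]}
[0.64169189 0.05315259 0.06192302]
turn [ 0.002 -0.    -0.   ] shift [-0.02  -0.125 -0.   ]
```

Request:
{"op": "arm_command", "data": {
  "series": [0,0,0,-0.02,-0.02,0,0,0,0,0,-0.03,-0.04,0,0,0,0,0,-0.03,-0.04,0,0,0,0,0,-0.03,-0.04,0,0.7,0,0,0,-0.03,-0.04,0,0.7,0,0,0,-0.03,-0.04,-0.3,0.7,0,0,0,0.4,-0.04,-0.9,0.7,0,0,0,0.8,-0.04,-1,0.7]
}}

```text
t: 10.1
eef_pos: [0.6455, -0.0285, 0.165]
ee_rot: [-3.136, 0.0, -1.465]
force: [1.1, 0.5, 0.1]
width: 0.0608
gripper_force: 0.0
```

Request:
{"op": "arm_command", "data": {
  "series": [0,0,0,0.4,0.1,-0.5,0.7,0,0,0,0.8,0.2,-0.9,0.7,0,0,0,0.9,0.2,-0.9,0.7,0,0,0,0.9,0.2,-0.9,0.7]
}}

```text
t: 10.6
eef_pos: [0.6326, -0.1207, 0.2509]
ee_rot: [-3.141, 0.001, -1.469]
force: [1.0, 0.1, -1.6]
width: 0.0616
gripper_force: 0.0
```

```bash
python3 - <<'E'
from h import *
import cv2
show()
im=arm.grab_frame("top");cv2.imwrite("pics/t6f.png",im)
cv2.imwrite("pics/t6.png",cv2.resize(im[180:300,220:380],None,fx=5,fy=5,interpolation=3))
E
```

```text
{'t': 10.6, 'eef_pos': [0.6326, -0.1207, 0.2509], 'ee_rot': [-3.141, 0.0005, -1.469], 'force': [0.9912, 0.0627, -1.6107], 'width': 0.0616, 'gripper_force': 0.0, 'q': [0.1135, 0.3066, -0.0579, -0.0006, -1.2056, -0.0114]}
```

View pics/t6.png

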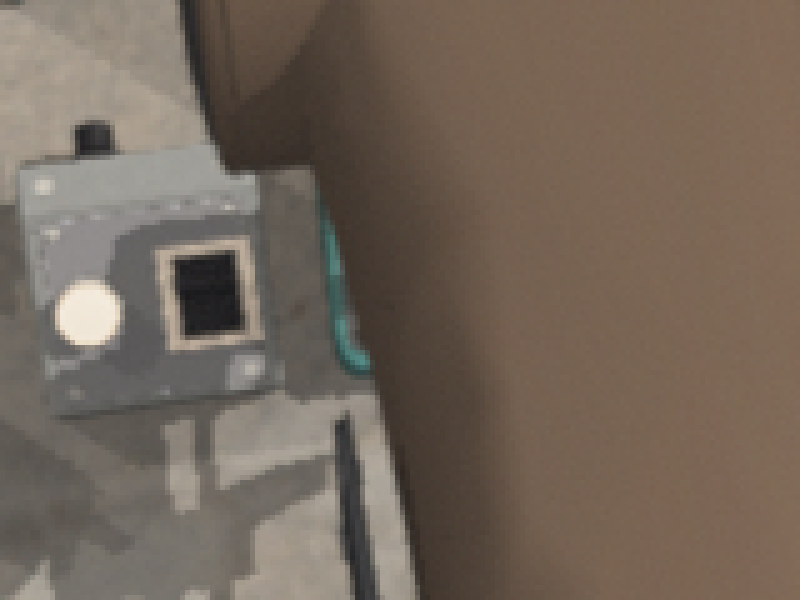

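The top view puts the meter's near-left corner around (350,372) and its left edge from (325,200) to (338,340). The box's front-right corner is at (280,388) and its front edge runs to (57,415). That used my tenth and last picture, so from here I only check numerically.

```bash
python3 - <<'E'
from h import *
import cv2
OFF["t6"]=(220,180)
f=lambda p:np.array([220,180])+(np.array(p)+.5)/5-.5
obs=[((20,165),(60,58,70)),((57,415),(-60,58,35)),((280,388),(-60,-58,35))]
o2=[((36,93),(60,58,70)),((219,74),(60,-58,70)),((60,291),(-60,58,35)),((243,268),(-60,-58,35))]
def res(q): return np.concatenate([proj("top",place(q,np.array(L)/1e3))[0]-f(p) for p,L in obs]+[proj("top",place(q,np.array(L)/1e3))[0]-full("top",p) for p,L in o2])
r=least_squares(res,[.6,.18,.1]);print(r.x,np.round(r.fun.reshape(-1,2),1).tolist())
B=r.x
im=cv2.imread("pics/t6f.png");h=cv2.cvtColor(im,cv2.COLOR_BGR2HSV)
m=(h[...,0]>78)&(h[...,0]<98)&(h[...,1]>90);m[:,:270]=0;m[:,310:]=0
L=[]
def loc(X):
    c,s=np.cos(B[2]),np.sin(B[2]);d=X[:2]-B[:2];return np.round([c*d[0]+s*d[1],-s*d[0]+c*d[1]],4)
for v in range(212,258,2):
    u=np.where(m[v])[0]
    if len(u): print(v,u.min(),u.max(),"z.015",loc(onz("top",(u.min()-.5,v),.015)),"z.03",loc(onz("top",(u.min()-.5,v),.03)))
vs,us=np.where(m);i=vs.max();print("lowest",i,us[vs==i],loc(onz("top",(us[vs==i].mean(),i+.5),.03)))
for p in[(57,415),(280,388),(170,401)]: print("front",loc(onz("top",f(p),.035)))
E
```

```text
[0.60257757 0.18099709 0.09214978] [[-0.7, -0.1], [-1.6, 0.3], [0.8, 0.0], [-0.7, -0.4], [1.3, -1.1], [-0.2, 0.5], [1.1, 0.6]]
228 285 285 z.015 [ 0.0125 -0.0873] z.03 [ 0.0104 -0.0867]
246 287 287 z.015 [-0.0337 -0.0867] z.03 [-0.035  -0.0862]
250 288 290 z.015 [-0.044 -0.088] z.03 [-0.0452 -0.0874]
252 289 292 z.015 [-0.0493 -0.0899] z.03 [-0.0504 -0.0893]
lowest 354 [309] [-0.2968 -0.1078]
front [-0.0597  0.0541]
front [-0.0597 -0.056 ]
front [-0.0595 -0.0016]
```

```bash
python3 - <<'E'
from h import *
for a,b in [((140,394),(483,222)),((170,290),(348,210)),((214,292),(348,210)),((187,372),(483,222)),((167,243),(289,247))]: print(np.round(tri(a,b)[0],3),round(tri(a,b)[1],1))
for p in[(150,235),(189,238),(182,265),(145,255)]: print("red top .134",np.round(onz("top",p,.134),3))
show();go([.586,.211,.25],-1.468)
E
```

```text
[0.282 0.388 0.189] 1.2
[0.481 0.337 0.179] 1.2
[0.473 0.254 0.138] 1.0
[0.276 0.315 0.145] 18.7
[0.582 0.363 0.118] 0.0
red top .134 [0.599 0.396 0.134]
red top .134 [0.59  0.31  0.134]
red top .134 [0.531 0.325 0.134]
red top .134 [0.555 0.406 0.134]
{'t': 10.65, 'eef_pos': [0.6324, -0.1201, 0.2502], 'ee_rot': [3.1407, 0.0005, -1.4681], 'force': [1.0715, 0.837, -1.0376], 'width': 0.0614, 'gripper_force': 0.0, 'q': [0.1145, 0.3073, -0.0587, -0.0006, -1.2057, -0.0117]}
turn [ 0.001  0.    -0.   ] shift [-3.341e+00  1.220e-01  3.000e-03]
```

Request:
{"op": "arm_command", "data": {
  "series": [0,0,0,-0.5,0,0,0,0,0,0,-1,0,0,0,0,0,0,-1,0,0,0]
}}

```text
t: 11.02
eef_pos: [0.6218, -0.0168, 0.2497]
ee_rot: [3.14, 0.0, -1.463]
force: [-0.3, -0.6, 0.6]
width: 0.0367
gripper_force: 0.0
```

Request:
{"op": "arm_command", "data": {
  "series": [0,0,0,-0.5,0.03,0,0,0,0,0,-1,0.06,0,0,0,0,0,-1,0.06,0,0]
}}

```text
t: 11.4
eef_pos: [0.6054, 0.0813, 0.2499]
ee_rot: [3.14, -0.0, -1.463]
force: [0.4, 0.1, -0.3]
width: 0.0067
gripper_force: 0.0
```

Request:
{"op": "arm_command", "data": {
  "series": [0,0,0,-0.5,0.03,0,0,0,0,0,-1,0.06,0,0,0,0,0,-1,0.06,0,0,0,0,0,-1,0.06,0,0]
}}

```text
t: 11.9
eef_pos: [0.5896, 0.1767, 0.2503]
ee_rot: [3.14, -0.001, -1.467]
force: [-0.3, -0.2, -0.4]
width: 0.0006
gripper_force: 0.0
```

```bash
python3 - <<'E'
from h import *
show();go([.586,.211,.11],-1.476)
E
```

```text
{'t': 11.9, 'eef_pos': [0.5896, 0.1767, 0.2503], 'ee_rot': [3.1404, -0.0007, -1.4666], 'force': [-0.3063, -0.2092, -0.4418], 'width': 0.0006, 'gripper_force': 0.0, 'q': [0.6081, 0.2615, -0.1224, 0.0, -1.1883, -0.504]}
turn [ 0.001 -0.     0.006] shift [-3.450e-01 -1.000e-03  1.403e+00]
```

Request:
{"op": "arm_command", "data": {
  "series": [0,0,0,-0.3,0,0.3,0,0,0,0,-0.345,0,0.7,0,0,0,0,-0.345,0,1,0,0,0,0,-0.345,0,1,0]
}}

```text
t: 12.4
eef_pos: [0.5851, 0.2091, 0.1485]
ee_rot: [3.137, -0.003, -1.469]
force: [1.0, -0.0, 0.1]
width: 0.0003
gripper_force: 0.0
```

Request:
{"op": "arm_command", "data": {
  "series": [0,0,0,0,0,0.3,0,0,0,0,0,0,0.5,0,0,0,0,0,0,0.56,0,0,0,0,0,0,0.56,0]
}}

```text
t: 12.9
eef_pos: [0.587, 0.2109, 0.0961]
ee_rot: [-3.141, 0.0, -1.468]
force: [-0.1, -0.1, 0.4]
width: 0.0004
gripper_force: 0.0
```

Request:
{"op": "arm_command", "data": {
  "series": [0,0,0,0,0,0.03,0,0,0,0,0,0,0.06,0,0,0,0,0,0,0.06,0]
}}

```text
t: 13.28
eef_pos: [0.587, 0.2115, 0.0897]
ee_rot: [-3.14, 0.001, -1.467]
force: [0.9, 0.1, 2.5]
width: 0.0005
gripper_force: 1.1
```

Request:
{"op": "arm_command", "data": {
  "series": [0,0,0,0,0,0.02,0,0,0,0,0,0,0.04,0,0,0,0,0,0,0.04,0]
}}

```text
t: 13.65
eef_pos: [0.5866, 0.2114, 0.0854]
ee_rot: [-3.141, 0.0, -1.467]
force: [0.4, 0.8, 5.7]
width: 0.0005
gripper_force: 2.6
```

Request:
{"op": "arm_command", "data": {
  "series": [0,0,0,0,0,0.02,0,0,0,0,0,0,0.02,0,0,0,0,0,0,0.02,0]
}}

```text
t: 14.02
eef_pos: [0.5868, 0.2114, 0.0849]
ee_rot: [-3.14, 0.0, -1.467]
force: [-2.8, -0.2, 16.1]
width: 0.0004
gripper_force: 8.2
```

```bash
python3 - <<'E'
from h import *
import cv2
show();s=cv2.imread("pics/side0.png");im=arm.grab_frame("side")
cv2.imwrite("pics/s7.png",im)
for n,i in(("before",s),("now",im)):
    g=cv2.cvtColor(i,cv2.COLOR_BGR2GRAY)[200:240:2,270:306:2];print(n);print("\n".join(" ".join("%3d"%x for x in r) for r in g))
E
```

```text
{'t': 14.025, 'eef_pos': [0.5868, 0.2114, 0.0849], 'ee_rot': [-3.1398, 0.0003, -1.4667], 'force': [-2.7748, -0.1929, 16.1088], 'width': 0.0004, 'gripper_force': 8.1603, 'q': [0.6588, 0.4204, -0.3039, 0.0009, -0.8448, -0.5552]}
before
156 160 160 156 156 157 152 151 153 159 117 101 102 102 105 104 104 103
158 159 158 152 151 156 156 158 157 155 159 116  96  99 101 102  98  99
157 157 156 156 157 160 159 160 157 156 156 157 163 164 150 131 160 161
154 159 158 153 156 152 152 152 157 156 155 152 156 158 155 156 157 156
157 157 154 146 144 142 145 139  63  61 150 156 155 150 152 156 154 153
157 156 147 140 147 149 153 120  57  53 127 156 156 154 145 146 150 152
141 147 150 144 145 147 149 130  54  53 122 155 157 158 156 158 153 149
145 156 121 134 185 138 136 125  48  53 109 158 154 153 152 154 156 154
140 128 130 121 219 189 196 211  39  50 107 150 152 148 155 156 157 151
137 130 129 123 201 175  38  65  59  46 186 166 143 139 145 150 151 151
158 128 129 125 190 182  51  57  51  50  51 109 163 196 171 139 140 142
136 127 128 126 210 185  31  48  49  53  48  53  47  25 231 108 132 142
13
[... 1317 characters left out ...]
 169 151 187 187 180  47  63 197 186 188 142  77  80
143 134 130 123 201 175 139 187 188 147  48  57 180 187 193 124 120 115
141 135 133 125 164 206 224 186 190  97  53  57 148 187 197 123 126 135
147 135 136 135 134 130 123 189 189 160  47  58 189 187 176 139 125 125
139 135 134 135 135 135 134 190 186 177  42  63 195 186 175 105 118 127
139 133 135 134 135 135 127 191 186 176  42  63 195 187 174 106  77 117
136 173 140 135 134 134 128 189 184 174  62  58 186 178 157  77  80 108
123 139 130 136 135 134 133 155 136 142 118 103 164 208 114  93  81  76
133 138 134 119 128 136 136 126 147 154 159 118 102 127 156 127 100  75
118 120 126 134 139 131 127 120 105 131 122  86  87  84  87 130 137 137
```

Request:
{"op": "arm_command", "data": {
  "series": [0,0,0,0,0,-0.3,0,0,0,0,0,0,-0.9,0,0,0,0,0,0,-1,0,0,0,0,0,0,-1,0]
}}

```text
t: 14.58
eef_pos: [0.5859, 0.2112, 0.1832]
ee_rot: [-3.142, 0.001, -1.468]
force: [-0.4, -0.5, -1.2]
width: 0.0007
gripper_force: 0.0
```

```bash
python3 - <<'E'
from h import *
import cv2
show();s=cv2.imread("pics/side0.png");im=arm.grab_frame("side")
g=cv2.cvtColor(im,cv2.COLOR_BGR2GRAY)[200:246:2,270:320:2];print("\n".join(" ".join("%3d"%x for x in r) for r in g))
E
```

```text
{'t': 14.575, 'eef_pos': [0.5859, 0.2112, 0.1832], 'ee_rot': [-3.1415, 0.0008, -1.4677], 'force': [-0.3682, -0.5493, -1.2162], 'width': 0.0007, 'gripper_force': 0.0, 'q': [0.6586, 0.3215, -0.1982, -0.0007, -1.0507, -0.5552]}
159 164 163 161 160 161 156 154 158 161 159 160 160 160 162 163 163 160 161 160 162 159 157 158 157
168 170 169 161 161 164 166 167 168 157 159 161 160 163 162 168 166 165 164 163 161 162 162 161 160
 86  78  87  86  78  86  79  82  80  96  98  97  97 105 100 101 125 144 164 162 163 162 158 157 158
139 171 152 150 143 107  63  61  59  95  99  99  97  97  94  86 126 101 159 159 160 158 159 159 160
140 134 129 128 129 107 129  75  67  96 101  98  97 113  98 104 121 110 132 154 152 156 160 155 149
100 127 138 124 107  75 142  82  62  99 100  98  96  83  90  77 120 115 121 140 139 135 148 148 147
130 113  98  98 111 121  83  71  68  94 101  99  83  62  52  94 111 125 111 140 142 140 142 147 146
148 162 128 117 155  57  48  55  56  86 100  97  58  69  58  54  96 125 102 145 142 139 134 146 145
143 130 132 125 226 199 199 196 132  92  97  59  55  67  60  70 116 117  89
[... 724 characters left out ...]

133 167 134 131 131 131 128 179 195 222 227 224 223 228 174  72  84 117 132 134 125 145 140 141 140
119 135 127 132 132 132 128 153 179 195 206 221 230 233 185  87  79  83 135 138 109 144 142 143 143
128 136 132 116 124 133 131 131 148 161 190 133 104 130 116 125  90  74 119 133 114 133 136 138 138
115 117 121 130 136 128 123 113 126 128 121  83  84  82  86 127 128 135 133 131 147 109 128 134 140
112 114 115 115 116 116 127 133 128 124 124 110  97  81  79 127 132 131 130 129 122 122 131 131 133
110 113 113 113 115 114 115 118 126 147 137 132  79  74  96  92 136 131 131 151 133 126 136 134 133
111 112 113 114 114 113 113  90  90 132 168 143  76  90 101  85 130 123 124 141 146 106 121 132 133
```

```bash
python3 - <<'E'
from h import *
B=[.6022,.1813,.10]
for l in[-.08,-.035]:
    p=place(B,[l,-.029,.084])[0];print(p);go(p,-1.4708)
E
```

```text
[0.52549484 0.14445821 0.084     ]
turn [ 0.001 -0.     0.002] shift [0.599 0.662 0.981]
[0.57027002 0.14895071 0.084     ]
turn [ 0.001 -0.     0.002] shift [0.6   0.212 0.98 ]
```

Request:
{"op": "arm_command", "data": {
  "series": [0,0,0,0.2,0.4,0,0,0,0,0,0.6,0.66,0,0,0,0,0,0.6,0.66,0.4,0,0,0,0,0.6,0.66,0.8,0,0,0,0,0.6,0.66,0.98,0,0,0,0,0.6,0.66,0.98,0,0,0,0,0.6,0.66,0.98,0]
}}

```text
t: 15.5
eef_pos: [0.5267, 0.1446, 0.0849]
ee_rot: [3.141, -0.001, -1.467]
force: [0.9, 0.6, 0.9]
width: 0.0003
gripper_force: 0.0
```

Request:
{"op": "arm_command", "data": {
  "series": [0,0,0,0,-0.1,0,0,0,0,0,0,-0.2,0,0,0,0,0,0,-0.3,0,0,0,0,0,0,-0.3,0,0]
}}

```text
t: 16.0
eef_pos: [0.5576, 0.1479, 0.085]
ee_rot: [-3.141, 0.0, -1.468]
force: [0.1, -0.7, -0.7]
width: 0.0002
gripper_force: 0.1
```

Request:
{"op": "arm_command", "data": {
  "series": [0,0,0,0,-0.06,0,0,0,0,0,0,-0.13,0,0,0,0,0,0,-0.13,0,0]
}}

```text
t: 16.38
eef_pos: [0.5703, 0.1492, 0.0851]
ee_rot: [-3.141, 0.0, -1.468]
force: [0.1, -0.8, -1.1]
width: 0.0003
gripper_force: 0.0
```

```bash
python3 - <<'E'
from h import *
import cv2
show();im=arm.grab_frame("side")
g=cv2.cvtColor(im,cv2.COLOR_BGR2GRAY)[192:232:2,270:320:2];print("\n".join(" ".join("%3d"%x for x in r) for r in g))
E
```

```text
{'t': 16.375, 'eef_pos': [0.5703, 0.1492, 0.0851], 'ee_rot': [-3.1411, 0.0001, -1.4676], 'force': [0.0595, -0.756, -1.1393], 'width': 0.0003, 'gripper_force': 0.0, 'q': [0.5874, 0.3738, -0.3815, 0.0002, -0.815, -0.4844]}
 91  88  84  83  81  64  79  99  60  62  63  63  64  62  56 103  87  60  63  61  62  63  63  60 121
168 177 178 176 179 176 179 113  60  63  65  63  64  63  52 171 124  58  61  62  61  63  61  58 145
169 169 167 165 166 166 170 145  47  49  49  49  49  57  59 178 114  60  62  83  81  84  82  76 142
166 167 165 163 165 162 163 156 172 178 167 163 164 166 131  72 142 164 163 161 156 166 165 163 158
164 168 168 165 164 167 161 158 163 164 167 173 155 157 123  45 133 157 156 175 177 159 152 153 152
172 173 172 164 165 168 171 171 172 161 174 190 172 176 137  52 144 176 172 193 146 146 146 147 149
 88  79  88  89  80  87  81  82  82  99  97 193 186 188 148  53 155 188 185 191 141 147 145 143 146
142 176 156 153 145 108  65  62  58  98  92 203 186 189 148  53 154 187 187 165 144 145 147 145 147
144 136 134 129 131 110 131  74  64  61  93 176 186 193 110  53 161 188 186 181
[... 420 characters left out ...]

143 135 135 130 212 187  36  69  60  45 188 171 188 187 145  50 164 187 189 144 144 143 138 150 151
155 135 136 132 200 192  49  57  54  50  52 109 129 193 154  64  75  88  76 100 143 142 141 156 163
105 138 134 133 220 194  32  50  49  54  51  53  49  26 244 119 118 114  88  79 140 139 142 153 147
 93 115 137 134 186 218 243 201 129  42  42  53  56  44 214 129 137 150 156 108 123 133 134 137 140
 95 103 141 137 132 129 129 163 215 157 131 109  51  31 158 170 134 135 134 128 114 134 131 132 135
 93  91  85 115 139 136 135 129 182 168 158 169 216 142 137 125 113 139 134 149 118 144 140 134 129
 95  92  91 108  84 114 139 130 233 235 224 173 158 129 140 126  88 103 128 126 107 148 143 140 138
```

Request:
{"op": "arm_command", "data": {
  "series": [0,0,0,0,0.2,0,0,0,0,0,0,0.4,0,0,0,0,0,0,0.4,-0.5,0,0,0,0,0,0.4,-1,0,0,0,0,0,0.4,-1,0,0,0,0,0,0.4,-1,0]
}}

```text
t: 17.18
eef_pos: [0.5294, 0.1449, 0.1851]
ee_rot: [-3.141, 0.001, -1.468]
force: [-0.1, -0.4, -0.1]
width: 0.0007
gripper_force: 0.0
```

```bash
python3 - <<'E'
from h import *
import cv2
show();im=arm.grab_frame("side");s=cv2.imread("pics/side0.png")
for i in(s,im):
    g=cv2.cvtColor(i,cv2.COLOR_BGR2GRAY)[206:230:2,270:306:2];print("\n".join(" ".join("%3d"%x for x in r) for r in g));print()
d=cv2.absdiff(cv2.GaussianBlur(im,(3,3),0),cv2.GaussianBlur(s,(3,3),0)).max(2)
print("red box diff",d[250:322,268:316].mean(),np.percentile(d[250:322,268:316],95))
# meter in side view (teal)
h=cv2.cvtColor(im,cv2.COLOR_BGR2HSV);m=((h[...,0]>78)&(h[...,0]<98)&(h[...,1]>90)).astype("uint8");m[:,:210]=0
n,l,st,c=cv2.connectedComponentsWithStats(m);print([x.tolist() for x in st[1:] if x[4]>30])
E
```

```text
{'t': 17.175, 'eef_pos': [0.5294, 0.1449, 0.1851], 'ee_rot': [-3.1413, 0.0006, -1.4677], 'force': [-0.0762, -0.3677, -0.1234], 'width': 0.0007, 'gripper_force': 0.0, 'q': [0.6239, 0.2038, -0.3575, -0.0005, -1.0089, -0.5205]}
154 159 158 153 156 152 152 152 157 156 155 152 156 158 155 156 157 156
157 157 154 146 144 142 145 139  63  61 150 156 155 150 152 156 154 153
157 156 147 140 147 149 153 120  57  53 127 156 156 154 145 146 150 152
141 147 150 144 145 147 149 130  54  53 122 155 157 158 156 158 153 149
145 156 121 134 185 138 136 125  48  53 109 158 154 153 152 154 156 154
140 128 130 121 219 189 196 211  39  50 107 150 152 148 155 156 157 151
137 130 129 123 201 175  38  65  59  46 186 166 143 139 145 150 151 151
158 128 129 125 190 182  51  57  51  50  51 109 163 196 171 139 140 142
136 127 128 126 210 185  31  48  49  53  48  53  47  25 231 108 132 142
133 129 128 127 177 208 231 188 123  42  42  50  55  44 202 121 127 142
140 129 128 128 129 124 123 155 205 146 122 102  57  33 178 167 127 128
133 126 128 128 128 128 128 122 170 205 218 203 191 217 208 198 128 128

139 171 15
[... 192 characters left out ...]
1  77 119 115
129 112  97  98 111 122  83  67  62  58  83  98  98 100  91  94 109 126
148 161 129 116 155  55  48  54  57  56  76 100  98  87  60  57  97 127
142 131 133 126 225 200 199 202  43  53  72  97  99 104  92  86 109 113
139 131 131 126 206 181  38  69  61  47 184 143 107 100 100  92  80  79
162 130 132 128 195 186  52  58  54  52  51 114 163 194 160  79  78  80
140 132 131 129 216 189  31  49  50  55  50  53  50  28 237 117 122 119
137 130 132 131 179 212 236 193 126  45  46  52  56  45 207 126 130 146
143 131 131 131 129 126 125 158 210 149 124 104  58  32 183 170 128 131
135 131 131 132 132 130 131 126 173 210 223 208 195 221 213 203 129 130

red box diff 3.185474537037037 4.0
[]
```

```bash
python3 - <<'E'
from h import *
import cv2
im=arm.grab_frame("top");cv2.imwrite("pics/t8.png",im)
h=cv2.cvtColor(im,cv2.COLOR_BGR2HSV);m=((h[...,0]>78)&(h[...,0]<98)&(h[...,1]>70)).astype("uint8");m[:,:260]=0;m[:,400:]=0;m[330:]=0;m[:160]=0
B=np.array([.6022,.1813,.10])
def loc(X):
    c,s=np.cos(B[2]),np.sin(B[2]);d=X[:2]-B[:2];return np.round([c*d[0]+s*d[1],-s*d[0]+c*d[1]],4)
vs,us=np.where(m);print(len(us),us.min(),us.max(),vs.min(),vs.max())
for v in range(vs.min(),vs.max()+1,4):
    u=us[vs==v]
    if len(u): print(v,u.min(),u.max(),"L",loc(onz("top",(u.min()-.5,v),.02)),"R",loc(onz("top",(u.max()+.5,v),.034)))
i=vs.max();print("bot",us[vs==i],loc(onz("top",(us[vs==i].mean(),i+.5),.03)))
E
```

```text
271 281 319 184 253
184 307 309 L [ 0.1185 -0.159 ] R [ 0.1141 -0.165 ]
188 282 311 L [ 0.1159 -0.0932] R [ 0.103  -0.1686]
192 281 312 L [ 0.1057 -0.0893] R [ 0.0923 -0.1696]
196 281 313 L [ 0.0952 -0.088 ] R [ 0.0817 -0.1707]
200 282 313 L [ 0.0844 -0.0892] R [ 0.0714 -0.1692]
204 282 314 L [ 0.074  -0.0879] R [ 0.0608 -0.1702]
208 314 314 L [ 0.0534 -0.168 ] R [ 0.0506 -0.1688]
212 315 315 L [ 0.0428 -0.169 ] R [ 0.0401 -0.1698]
216 315 315 L [ 0.0325 -0.1676] R [ 0.03   -0.1683]
220 316 316 L [ 0.0219 -0.1686] R [ 0.0196 -0.1694]
224 316 316 L [ 0.0117 -0.1671] R [ 0.0095 -0.1679]
228 317 317 L [ 0.0012 -0.1682] R [-0.0008 -0.1689]
232 317 317 L [-0.0089 -0.1667] R [-0.0108 -0.1675]
236 318 318 L [-0.0193 -0.1678] R [-0.0211 -0.1685]
240 318 318 L [-0.0293 -0.1663] R [-0.031  -0.1671]
244 318 319 L [-0.0394 -0.1648] R [-0.0411 -0.1681]
248 313 319 L [-0.0477 -0.1509] R [-0.051  -0.1667]
252 299 312 L [-0.0532 -0.1145] R [-0.0586 -0.148 ]
bot [299 300 301 302] [-0.0582 -0.1183]
```

```bash
python3 -c "
from station import arm
print(arm.job_done())"
```

```text
the job is handed in; nothing more can be done
None
```

The job is handed in. By my camera measurements, the meter sits beside the switch box with about a 28 mm gap, ends level and parallel to about 1 degree. The lever dropped when I pressed the test button and is back up, the red box has not moved, and the arm ended clear of everything; no verdict came back.

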